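Load a converter module into the test press and hold the contacts down four clicks

TASK

Test the next module on the bench press: pull the red slide knob fully out so that a module drops from the magazine into the slide, then push the knob fully home to bring the module under the contact head. Then bring the orange lever down exactly four clicks from rest - never over to the fifth - and finish while holding it there with the fingers, contacts pressed on the module, since the lever springs back if let go. Leave everything else on the bench where it is.

Things in the scene. Friction and masses are not known exactly. Their poses are not given: they have to be found in the camera images.
- press: bench contact-test press, fixed: grey base 250 x 170 x 24 mm, grey column and ram housing at the rear (280 mm high), clear module magazine in the middle (36 x 34 mm, top at 110 mm), red knob in front, lever on the right. Origin on the bench under the magazine axis, 100 mm behind the base's front edge. x points from front (knob) to rear, y left, z up; yaw within 0.2 rad of the world
- slide_knob (a point): centre of the red pull knob at the front end of the loading slide: 24 mm diameter, 26 mm long along the press's x, axis 35 mm above the bench, free in front of the base (145 mm in front of the press origin when home). Pinch it from above, fingers on its left and right
- load_slide (a joint): how far the slide is pulled out to the front (press -x), in m: 0 = fully home on its stop, 0.060 = fully out on its stop; starts at 0 to 0.020. A spring ball clicks in at either end (about 5 N to pass 0.004 or 0.056, about 1 N between). Fully out, its pocket is under the magazine and the lowest module drops 9.5 mm into it; pushed home it carries the module under the contact head
- module_1: the lowest module in the magazine: dark block 25.4 x 25.4 x 10 mm, about 16 g, four brass pads on top; origin under its centre. Starts on top of the slide in the magazine (origin 39.5 mm above the bench); in the slide's pocket it stands on the bed, origin 30 mm above the bench
- module_2: the second module in the magazine, alike; it stays in the magazine, above the slide
- nest (a point): point on the bed straight below the contact head, 60 mm behind the press origin, 30 mm above the bench: where module_1 stands when the slide is home
- lever_grip (a point): centre of the orange grip bar at the lever's end: 20 mm diameter, 68 mm long along the press's y, free all round (the arm joins its left end). It swings in the press's xz plane, 170 mm from lever_pivot; at rest 323 mm above the bench, 0.95 rad above level, towards the front. Pinch it from above, fingers in front and behind (the bar turns between the pads), or push it down
- lever_pivot (a point): point on the lever's axis (parallel to the press's y, 185 mm above the bench) abreast of the middle of the grip bar. The lever shaft also drives the contact head: 3.1 mm down per click
- press_lever (a joint): lever angle in rad: 0 = at rest on its upper stop, growing as the grip goes forward and down (stop at 1.0). A spring pawl clicks into a toothed wheel every 0.157 rad: clicks 1 to 5 at 0.157, 0.314, 0.471, 0.628, 0.785; force peaks half-way between. A spring lifts the lever back to rest if let go. At the grip it takes about 4 to 11 N, with a ripple of about 2 N either way at each click
- contact_pins: the four sprung brass pins under the black contact head (40 x 40 mm) above the nest; frame origin on the bench below the head as built. They meet the module just after the second click and press it with about 6 N at the fourth
- done_tray: black open tray, 100 x 100 mm, 22 mm high, with three finished modules fixed in it; origin under its centre; stands to the left of the press
- tweezers: steel tweezers, 130 mm long along their x, 8 mm high; origin under the middle; lie in front of the press to the left
- driver: screwdriver, 170 mm long along its x, blue handle about 26 mm thick; lies to the right of the press, outboard of the lever
- circuit_board: green circuit board, 130 x 100 mm, up to 16 mm high with its parts; origin under its centre; left of the press
- red_pen: red pen, 135 mm long along its x, 12 mm high; left of the press
- mouse: black computer mouse, 105 x 60 mm, 36 mm high; right of the press
- stapler: white stapler, 130 x 34 mm, about 55 mm high; right of the press
- pen_cup: dark steel cup of pens and probes, 76 mm across, pens up to 150 mm high; origin under its centre; right of the press

How it is judged:
On the way, in this order (a step that is already met when the one before it is completed fails the run):
1. the slide is pulled fully out and module_1 has dropped into its pocket (value of joint load_slide above 0.057 m and z of module_1 in the frame of press below 0.033 m), for 0.1 s.
2. the slide is pushed fully home with module_1 under the contact head, the lever still up (value of joint load_slide below 0.0025 m and horizontal distance between module_1 and nest below 0.005 m and z of module_1 in the frame of nest between -0.003 and 0.003 m and value of joint press_lever below 0.1 rad), for 0.1 s.
3. the lever is brought to the fourth click (value of joint press_lever between 0.57 and 0.69 rad and contact force between the fingers and press_lever above 1.5 N and contact force between contact_pins and module_1 above 1.5 N), for 0.3 s.
At the end, for the whole second after the job is handed in: The slide is home (joint under 2.5 mm) with module_1 flat in the nest within 5 mm; the lever stands still at the fourth click (0.57 to 0.69 rad) with the fingers pressing on it by more than 1.5 N and the contact pins on module_1 by more than 1.5 N; module_2 is still up in the magazine (all of step 3 and value of joint load_slide below 0.0025 m and horizontal distance between module_1 and nest below 0.005 m and z of module_1 in the frame of nest between -0.003 and 0.003 m and velocity of joint press_lever between -0.1 and 0.1 rad/s and z of module_2 in the frame of press above 0.035 m); the arm keeps its last pose, push and grip.
It fails at once if the lever goes over towards the fifth click (above 0.72 rad) (value of joint press_lever above 0.72 rad).
It fails at once if something else on the bench (tray, tweezers, screwdriver, board, pen, mouse, stapler, pen cup) is moved more than 25 mm (distance of any of done_tray, tweezers, driver, circuit_board, red_pen, mouse, stapler, pen_cup from where it was at the start of the episode above 0.025 m).
It also fails if it takes over 61 s, if anything falls off the work surface, if the arm or the gripper's body presses on something with over 40 N, if the wrist force passes 120 N, or if a joint passes its speed limit or range.

ROBOT

A 7-joint arm with a two-finger parallel gripper is mounted at the origin on the work surface. World frame = base frame: x ahead of the robot, y to its left, z up, the work surface at z = 0. Lengths are in m, angles in rad, forces in N, time in s.
With the tool pointing down it reaches from about 0.4 to 0.875 m from the base axis. Payload 19.3 kg.
Tool frame: the origin (TCP) lies at the very end of the fingers, on their centre line; the grasp point (between the pads) lies 19 mm behind it; z points along the fingers, y is the line along which they close (so a half turn about z gives the same grasp; the last joint's range is limited). The gripper opens to 85 mm and grips with 20 to 120 N. Pads are 22 mm wide; open, the fingers measure 114 mm over their backs; the gripper's body (76 mm by 85 mm) begins 54 mm behind the grasp point. The pads swing forward as they close: fully open they stand 13 mm farther back than shut.
Start: joints at [1.119, 0.521, -0.036, 1.599, 0.021, 1.021, -0.113], TCP at [0.233, -0.58, 0.231] pointing down, gripper open.
Joint ranges: [-2.91, 2.91], [-0.3, 2.13], [-1.5, 1.42], [0.17, 2.43], [-1.26, 4.41], [0.16, 1.93], [-2.52, 2.52]. Speed limits (rad/s): [1.89, 1.89, 2.39, 2.39, 3.01, 3.01, 3.01].

INTERFACE

Orientations are given as [roll, pitch, yaw] about the fixed x, y, z axes, in that order (R = Rz(yaw) Ry(pitch) Rx(roll)).
In Python, from workcell import bot gives the robot as it stands.
- The arm moves only by the shell command python3 -m crank 'ROWS' [FORCE]. ROWS is a JSON object of lists of equal length, an entry for each row: "travel": the shift along the world's x, y, z in cm, a list of three; "turn": the turn, a rotation vector about the world's x, y, z in degrees, a list of three; "gripper": the closure, from 0 (fully open) to 1 (shut). A call has exactly 5 rows; each row is the pose to reach, as a shift and turn from the pose commanded when the call began; what a row does not reach only later rows make up. A row lasts 1/10 s, in which the tool goes at most 50 mm and 8.59 degrees, less where a joint would pass 70% of its speed; a pose out of reach is approached as far as the arm can. A call with a gripper value outside its range is refused whole. The fingers move at their own pace and stop on an object; FORCE is the grip in N (left out, the last holds). Time passes only in rows, so rows that repeat a pose let the fingers close, or fill a call up. It gives the time, the measured TCP pose, the force, the opening and the grip force at its end, in the units of the state.
- bot.observe(): the state, without advancing time (a new reading comes with each control period).
- bot.grab_frame(name): name is "side" or "top" or "wrist"; returns a dict with "pixels" (420x560x3 uint8, red, green, blue), "fx", "fy", "cx", "cy" (pixels), "dist" ([k1, k2, p1, p2, k3] as OpenCV has them; the pictures are not rectified), "extrinsics" (4x4, takes a point from world to camera coordinates). Camera axes: x right, y down, z forward; pixel columns grow to the right and rows downward; lengths in m; the calibration is good to about 2 mm. A picture is of the moment at which its call begins. There is no depth.
- bot.job_done(): hands the job in; it is judged then, once.
The state is a dict: "clock": time; "qpos": joint angles; "qd": joint speeds; "joint_efforts": joint torques, N m; "position": TCP position; "tool_rot": TCP orientation; "force": force on the tool from outside, world axes, zero at the start; "moment": the same for the moment, N m; "grip_width": finger opening in m; "finger_force": force on a finger pad.
Only numpy, scipy, OpenCV 4.12 (cv2) and the standard library are available. Lean on these libraries where they do the work, as an engineer would, in place of code of your own. Each camera call takes 0.05 s, during which the arm holds its last target. There are 200 camera calls.

## Working session

There is one attempt and no reset: what is moved stays moved. The work goes in short steps, Python scripts to look and compute and a shell command to move; the robot and the scene stay as the last step left them, time stands still between calls to the robot, and variables do not carry over. Pictures are saved under pics/ and viewed, at most 10 in all, crops included, and the job is handed in when it is done.

```bash
mkdir -p pics; ls; python3 - <<'E'
from workcell import bot
import cv2, numpy as np
s=bot.observe(); print({k:np.round(v,3).tolist() for k,v in s.items()})
for n in ["side","top"]:
    f=bot.grab_frame(n); np.savez(f"pics/{n}0.npz",**f)
    cv2.imwrite(f"pics/{n}0.png",f["pixels"][:,:,::-1])
    print(n,f["fx"],f["cx"],f["cy"],np.round(f["dist"],3),np.round(f["extrinsics"],3).tolist())
E
```

```text
pics
{'clock': 0.0, 'qpos': [1.119, 0.522, -0.036, 1.6, 0.021, 1.021, -0.113], 'qd': [0.0, -0.0, -0.003, 0.001, 0.0, -0.001, -0.001], 'joint_efforts': [0.001, -92.711, 1.98, -36.993, 0.018, 0.008, -0.0], 'position': [0.233, -0.58, 0.231], 'tool_rot': [-3.141, 0.0, 0.382], 'force': [-0.156, 0.57, 0.067], 'moment': [0.084, -0.03, -0.084], 'finger_force': 0.0, 'grip_width': 0.086}
side 458.9267705083858 275.86225561222165 206.9210154723401 [-0.06  0.    0.    0.    0.  ] [[-0.956, -0.292, 0.007, 0.578], [-0.182, 0.575, -0.798, 0.255], [0.229, -0.765, -0.603, 1.204], [0.0, 0.0, 0.0, 1.0]]
top 535.7463426887851 283.42084999782105 208.29549883643216 [-0.035  0.     0.     0.     0.   ] [[-0.052, -0.999, -0.002, 0.032], [-0.978, 0.052, -0.2, 0.62], [0.2, -0.008, -0.98, 1.951], [0.0, 0.0, 0.0, 1.0]]
```

View pics/side0.png

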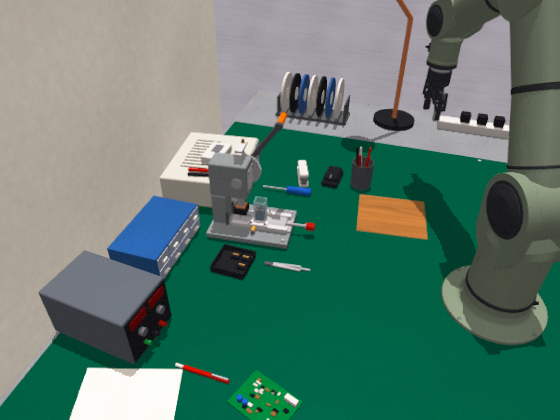

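View pics/top0.png

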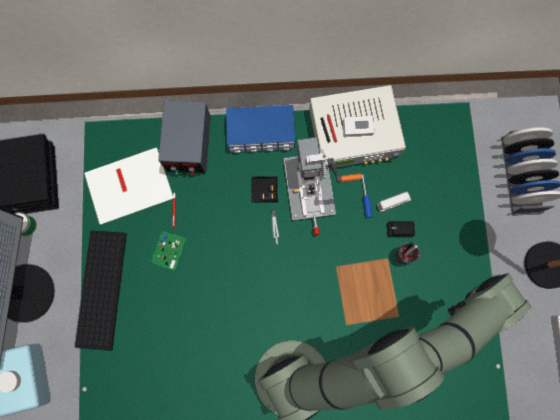

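The side view shows the red knob near (310,226) and the orange grip near (282,118). The top view shows the knob near (316,231), the grip near (352,178) and the base outline x 285–335, y 150–220. Next I triangulate these and get the yaw.

```bash
cat > h.py <<'E'
import numpy as np, cv2
def ray(f,uv):
    K=np.array([[f["fx"],0,f["cx"]],[0,f["fy"],f["cy"]],[0,0,1.]])
    p=cv2.undistortPoints(np.array([[uv]],float),K,np.array(f["dist"]))[0,0]
    E=np.array(f["extrinsics"]);R=E[:3,:3]
    d=R.T@np.array([p[0],p[1],1]);return -R.T@E[:3,3],d/np.linalg.norm(d)
def plane(f,uv,z):
    o,d=ray(f,uv);return o+d*(z-o[2])/d[2]
def tri(rays):
    A=sum(np.eye(3)-np.outer(d,d) for o,d in rays);b=sum((np.eye(3)-np.outer(d,d))@o for o,d in rays)
    x=np.linalg.solve(A,b);return x,[np.linalg.norm((np.eye(3)-np.outer(d,d))@(x-o)) for o,d in rays]
def blobs(px,lo,hi,roi=None,amin=6):
    h=cv2.cvtColor(np.ascontiguousarray(px),cv2.COLOR_RGB2HSV);m=cv2.inRange(h,lo,hi)
    if roi: z=np.zeros_like(m);a,b,c,d=roi;z[b:d,a:c]=m[b:d,a:c];m=z
    n,l,s,c=cv2.connectedComponentsWithStats(m)
    return [(int(s[i,4]),c[i].round(1).tolist(),s[i,:4].tolist(),cv2.minAreaRect(np.argwhere(l==i)[:,::-1].astype(np.float32))) for i in range(1,n) if s[i,4]>=amin]
RED=((0,150,70),(4,255,255));ORG=((6,150,120),(16,255,255))
E
python3 - <<'E'
from h import *
S=dict(np.load("pics/side0.npz"));T=dict(np.load("pics/top0.npz"))
for n,f,r1,r2 in [("S",S,(295,215,325,240),(265,100,300,135)),("T",T,(300,215,330,245),(335,165,370,190))]:
    for nm,c,r in [("red",RED,r1),("org",ORG,r2)]:
        print(n,nm,blobs(f["pixels"],*c,r))
for n,f,r in [("S",S,(190,100,340,290)),("T",T,(270,130,400,250))]:
    a,b,c,d=r;im=cv2.resize(f["pixels"][b:d,a:c,::-1],None,fx=4,fy=4,interpolation=cv2.INTER_CUBIC)
    cv2.imwrite(f"pics/{n}crop.png",im if n=="T" else cv2.resize(im,None,fx=.78,fy=.78))
E
```

```text
S red [(52, [309.9, 226.0], [306, 223, 9, 7], ((310.0, 226.0), (6.0, 8.0), 90.0))]
S org [(70, [282.1, 117.0], [278, 112, 9, 12], ((282.10003662109375, 116.80001831054688), (6.260990142822266, 11.180339813232422), 26.56505012512207))]
T red [(37, [316.2, 231.0], [313, 228, 7, 7], ((316.173095703125, 230.86537170410156), (6.471832275390625, 5.491251468658447), 78.69007110595703))]
T org [(110, [350.9, 177.2], [341, 174, 20, 8], ((350.65386962890625, 177.23077392578125), (5.581562519073486, 19.349416732788086), 82.87498474121094))]
```

View pics/Tcrop.png

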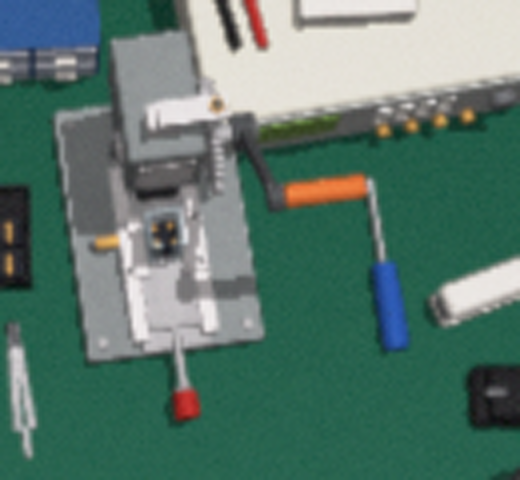

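The crop shows base corners at front-left (88,362), front-right (263,338) and rear-left (57,113). The knob is at (186,403), the grip spans (285,194)–(370,187), and the screwdriver lies just outboard of the grip.

```bash
python3 - <<'E'
from h import *
S=dict(np.load("pics/side0.npz"));T=dict(np.load("pics/top0.npz"))
k,e=tri([ray(S,(309.9,226)),ray(T,(316.2,231))]);print("knob",k,e)
g,e=tri([ray(S,(282.1,117)),ray(T,(350.9,177.2))]);print("grip",g,e)
P=lambda u,v,z:plane(T,(u/4+270-.375,v/4+130-.375),z)
fl,fr,rl=P(88,360,.012),P(263,338,.024),P(57,113,.024)
fl=P(88,354,.024)
for a,b in [(fr,fl),(fl,rl)]:
    d=b-a;print(np.linalg.norm(d),np.arctan2(d[1],d[0]))
a,b=P(285,194,g[2]),P(370,187,g[2]);d=a-b;print("bar",np.linalg.norm(d),np.arctan2(d[1],d[0])-np.pi/2)
mid=(fl+fr)/2;print("frontmid",mid)
m=P(163,236,.11);print("magtop",m); d=m-k;print("knob->mag",d,np.arctan2(d[1],d[0]))
for y in (np.arange(0,.2,.02)):
    c,s=np.cos(y),np.sin(y);print(round(y,2),(g-m)[:2]@[c,s],(g-m)[:2]@[-s,c],(k-m)[:2]@[c,s],(k-m)[:2]@[-s,c])
E
```

```text
knob [ 0.53243507 -0.11979151  0.03912492] [np.float64(0.0008294977959437308), np.float64(0.0008294977959437431)]
grip [ 0.65726576 -0.22502645  0.33399772] [np.float64(0.0002958015291308182), np.float64(0.00029580152913060456)]
0.16804551351040728 1.6108072161604252
0.24121520396352975 0.07057135200589218
bar 0.07019056571340379 0.03238677501419818
frontmid [ 0.59190326 -0.11434249  0.024     ]
magtop [ 0.67974591 -0.10371618  0.11      ]
knob->mag [0.14731084 0.01607533 0.07087508] 0.10869516496032301
0.0 -0.02248014696713807 -0.12131026979415342 -0.14731084489635993 -0.01607533459785751
0.02 -0.024901694739701875 -0.120836435582506 -0.14760286896804622 -0.013126099150709818
0.04 -0.027313282166387974 -0.12031426840775657 -0.1478358538601573 -0.010171613438914165
0.06 -0.029713944644379753 -0.1197439771298129 -0.14800970638184277 -0.007213059217362651
0.08 -0.032102721940694426 -0.11912578985758238 -0.14812435699441193 -0.00425161986829703
0.1 -0.034478658576263414 -0.1184599538577315 -0.1481797598391484 -0.0012884799279716016
0.12 -0.0368408042081112 -0.11774673545578253 -0.14817589275565304 0.0016751753871455154
0.14 -0.03918821400947993 -0.11698641992958678 -0.1481127572907076 0.004638160654443147
0.16 -0.04151994904774741 -0.11617931139521734 -0.14799037869765636 0.007599290719320318
0.18 -0.04383507665998774 -0.11532573268532664 -0.14780880592630477 0.010557381169232284
```

Press yaw is about 0.07. I'm moving above the knob and turning the tool about -18° to match.

```bash
python3 -m crank '{"travel":[[2.5,4,0],[5,8,0],[7.5,12,0],[10,16,0],[12.5,20,0]],"turn":[[0,0,-3.6],[0,0,-7.2],[0,0,-10.8],[0,0,-14.4],[0,0,-18]],"gripper":[0,0,0,0,0]}' 40
python3 -m crank '{"travel":[[2.5,4,0],[5,8,0],[7.5,12,0],[10,16,0],[12.5,20,0]],"turn":[[0,0,0],[0,0,0],[0,0,0],[0,0,0],[0,0,0]],"gripper":[0,0,0,0,0]}'
```

```text
clock: 0.6
position: [0.3584, -0.3782, 0.2312]
tool_rot: [-3.141, 0.0, 0.065]
force: [1.2, -0.6, 0.2]
grip_width: 0.0853
finger_force: 0.0
clock: 1.1
position: [0.4834, -0.1782, 0.2313]
tool_rot: [-3.142, 0.0, 0.068]
force: [1.2, -1.5, -0.5]
grip_width: 0.0853
finger_force: 0.0
```

```bash
python3 -m crank '{"travel":[[1.2,2.9,-1],[2.4,5.8,-2],[2.4,5.8,-3],[2.4,5.8,-3],[2.4,5.8,-3]],"turn":[[0,0,0],[0,0,0],[0,0,0],[0,0,0],[0,0,0]],"gripper":[0,0,0,0,0]}'
python3 - <<'E'
from workcell import bot
from h import *
f=bot.grab_frame("wrist");np.savez("pics/w1.npz",**f);cv2.imwrite("pics/w1.png",f["pixels"][:,:,::-1])
E=f["extrinsics"];print("cam",-E[:3,:3].T@E[:3,3],E[2,:3])
for b in blobs(f["pixels"],*RED,None,100): print("red",b, plane(f,b[1],.035))
for b in blobs(f["pixels"],*ORG,None,100): print("org",b)
E
```

```text
clock: 1.6
position: [0.5064, -0.1229, 0.2013]
tool_rot: [3.141, 0.001, 0.067]
force: [1.2, -0.5, 0.5]
grip_width: 0.0851
finger_force: 0.0
cam [ 0.58680935 -0.11817989  0.34500842] [-0.31140946 -0.02133079 -0.95003639]
red (558, [278.1, 161.4], [267, 149, 23, 26], ((278.0, 161.5), (25.0, 22.0), 90.0)) [ 0.53340041 -0.12309551  0.035     ]
org (3509, [440.7, 286.1], [389, 259, 88, 69], ((429.0, 285.0), (83.93769073486328, 69.42510986328125), 11.309932708740234))
org (4732, [346.2, 317.5], [322, 263, 59, 112], ((351.0, 318.5), (111.0, 58.0), 90.0))
org (153, [439.2, 382.7], [429, 378, 23, 9], ((440.0, 382.0), (22.0, 8.0), 0.0))
```

View pics/w1.png

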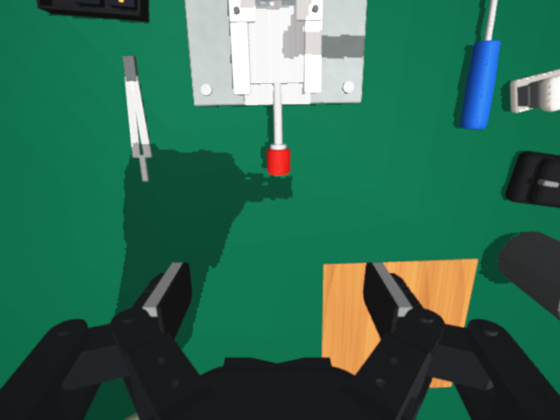

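The wrist view shows the knob at (278,161), the base front top edge from (194,104) to (362,103), and the fingers open well behind the knob.

```bash
python3 - <<'E'
from h import *
S=dict(np.load("pics/side0.npz"));T=dict(np.load("pics/top0.npz"));W=dict(np.load("pics/w1.npz"))
print("knob",tri([ray(S,(309.9,226)),ray(T,(316.2,231)),ray(W,(278.1,161.4))]))
a,b=plane(W,(194,104),.024),plane(W,(362,102),.024)
d=a-b;y=np.arctan2(d[1],d[0])-np.pi/2;print(a,b,np.linalg.norm(d),"yaw",y)
l,r=plane(W,(189,50),.024),plane(W,(365,50),.024);print([np.arctan2(*(q-p)[[1,0]]) for p,q in((a,l),(b,r))])
o,p=plane(W,(277.5,90),.035),plane(W,(278,140),.035);q=o-p;print("rod yaw",np.arctan2(q[1],q[0]))
for y in(.05,.07,.09):print(y,(a+b)/2+.1*np.array([np.cos(y),np.sin(y),0]), ((a+b)/2-[.5334,-.1231,.024])[:2]@[np.cos(y),np.sin(y)])
E
```

```text
knob (array([ 0.53312615, -0.12163514,  0.03711157]), [np.float64(0.0006946501455400111), np.float64(0.002031804047706487), np.float64(0.0015606761568562671)])
[ 0.58449005 -0.03423756  0.024     ] [ 0.59761348 -0.20403303  0.024     ] 0.17030186478347764 yaw 0.07713631536439425
[np.float64(0.08481194070984992), np.float64(0.0849341309763625)]
rod yaw 0.07680311710650121
0.05 [ 0.69092679 -0.11413738  0.024     ] 0.05777786566493799
0.07 [ 0.69080686 -0.11214101  0.024     ] 0.05778787630484321
0.09 [ 0.69064704 -0.11014744  0.024     ] 0.057774772564721244
```

```bash
python3 -m crank '{"travel":[[2.7,0,-4],[2.7,0,-8],[2.7,0,-12],[2.7,0,-15],[2.7,0,-18.3]],"turn":[[0,0,0.7],[0,0,0.7],[0,0,0.7],[0,0,0.7],[0,0,0.7]],"gripper":[0,0,0,0,0]}'
python3 -m crank '{"travel":[[0,0,0],[0,0,0],[0,0,0],[0,0,0],[0,0,0]],"turn":[[0,0,0],[0,0,0],[0,0,0],[0,0,0],[0,0,0]],"gripper":[0.5,1,1,1,1]}' 40
```

```text
clock: 2.15
position: [0.5339, -0.1232, 0.0176]
tool_rot: [3.141, -0.001, 0.078]
force: [0.1, -0.7, -0.4]
grip_width: 0.0854
finger_force: 0.0
clock: 2.65
position: [0.5348, -0.1222, 0.0198]
tool_rot: [3.141, -0.002, 0.08]
force: [-0.2, 0.5, 10.9]
grip_width: 0.0228
finger_force: 38.7
```

```bash
python3 -m crank '{"travel":[[0,0,0.2],[-0.8,-0.06,0.2],[-1.6,-0.13,0.2],[-2.4,-0.19,0.2],[-3.2,-0.26,0.2]],"turn":[[0,0,0],[0,0,0],[0,0,0],[0,0,0],[0,0,0]],"gripper":[1,1,1,1,1]}' 60
python3 -m crank '{"travel":[[-0.5,-0.04,0],[-1,-0.08,0],[-1.4,-0.11,0],[-1.7,-0.14,0],[-1.9,-0.15,0]],"turn":[[0,0,0],[0,0,0],[0,0,0],[0,0,0],[0,0,0]],"gripper":[1,1,1,1,1]}'
```

```text
clock: 3.15
position: [0.5011, -0.1249, 0.0204]
tool_rot: [3.141, -0.0, 0.08]
force: [2.3, -4.4, -8.3]
grip_width: 0.0222
finger_force: 61.8
clock: 3.65
position: [0.4856, -0.1262, 0.0208]
tool_rot: [3.141, -0.006, 0.08]
force: [23.9, -4.6, -25.5]
grip_width: 0.0219
finger_force: 60.1
```

```bash
python3 -m crank '{"travel":[[0,0,-0.2],[0,0,-0.3],[0,0,-0.3],[0,0,-0.3],[0,0,-0.3]],"turn":[[0,0,0],[0,0,0],[0,0,0],[0,0,0],[0,0,0]],"gripper":[1,1,1,1,1]}'
python3 - <<'E'
from workcell import bot
from h import *
w=bot.grab_frame("wrist")["pixels"];s=bot.grab_frame("side")["pixels"];
a=cv2.resize(w,(480,360));b=cv2.resize(s[150:250,190:340],(480,320),interpolation=cv2.INTER_CUBIC)[:,:310]
im=np.zeros((360,790,3),np.uint8);im[:,:480]=a;im[:320,480:]=b
cv2.imwrite("pics/w2.png",im[:,:,::-1])
E
```

```text
clock: 4.15
position: [0.4856, -0.1263, 0.0194]
tool_rot: [3.14, -0.006, 0.08]
force: [3.6, -2.3, 30.2]
grip_width: 0.0224
finger_force: 66.4
```

View pics/w2.png

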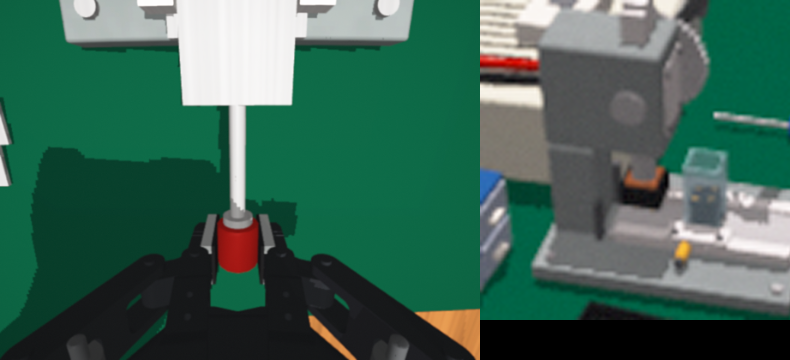

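The slide is far out, with the knob between the pads at about (237,245). I'll check the stop by pulling a little more.

```bash
python3 -m crank '{"travel":[[0,0,0.15],[-0.2,-0.02,0.15],[-0.4,-0.03,0.15],[-0.5,-0.04,0.15],[-0.5,-0.04,0.15]],"turn":[[0,0,0],[0,0,0],[0,0,0],[0,0,0],[0,0,0]],"gripper":[1,1,1,1,1]}'
```

```text
clock: 4.75
position: [0.4855, -0.1262, 0.0205]
tool_rot: [3.14, -0.015, 0.081]
force: [36.1, -3.4, -18.0]
grip_width: 0.0221
finger_force: 60.8
```

```bash
python3 -m crank '{"travel":[[0.5,0.04,0],[1.4,0.11,0],[2.4,0.19,0],[3.4,0.27,0],[4.4,0.35,0]],"turn":[[0,0,0],[0,0,0],[0,0,0],[0,0,0],[0,0,0]],"gripper":[1,1,1,1,1]}'
python3 -m crank '{"travel":[[0.7,0.06,0],[1.4,0.11,0],[2,0.16,0],[2.5,0.2,0],[2.7,0.22,0]],"turn":[[0,0,0],[0,0,0],[0,0,0],[0,0,0],[0,0,0]],"gripper":[1,1,1,1,1]}'
```

```text
clock: 5.25
position: [0.5228, -0.1231, 0.0199]
tool_rot: [3.141, -0.002, 0.08]
force: [-2.3, -3.1, 13.4]
grip_width: 0.0223
finger_force: 64.4
clock: 5.75
position: [0.5456, -0.1212, 0.0194]
tool_rot: [-3.142, 0.006, 0.079]
force: [-31.4, -2.4, 36.7]
grip_width: 0.0223
finger_force: 66.7
```

```bash
python3 -m crank '{"travel":[[0,0,0.1],[0,0,0.1],[0,0,0.1],[0,0,0.1],[0,0,0.1]],"turn":[[0,0,0],[0,0,0],[0,0,0],[0,0,0],[0,0,0]],"gripper":[0.3,0,0,0,0]}'
python3 -m crank '{"travel":[[-1,0,4],[-2,0,8],[-4,0,13],[-5,-2,17],[-5,-4,21]],"turn":[[0,0,0],[0,0,0],[0,0,0],[0,0,0],[0,0,0]],"gripper":[0,0,0,0,0]}'
python3 - <<'E'
from workcell import bot
from h import *
for n in("wrist","side","top"):
    f=bot.grab_frame(n);np.savez(f"pics/{n}3.npz",**f)
    if n=="wrist": print(-f["extrinsics"][:3,:3].T@f["extrinsics"][:3,3])
    for nm,c in(("red",RED),("org",ORG)): print(n,nm,[b[:3] for b in blobs(f["pixels"],*c,None,30)])
    if n=="wrist": a=cv2.resize(f["pixels"],(480,360))
    if n=="side":b=cv2.resize(f["pixels"][150:250,190:340],(480,320),interpolation=cv2.INTER_CUBIC)[:,:310]
im=np.zeros((360,790,3),np.uint8);im[:,:480]=a;im[:320,480:]=b
cv2.imwrite("pics/w3.png",im[:,:,::-1])
E
```

```text
clock: 6.25
position: [0.5489, -0.1207, 0.0198]
tool_rot: [-3.141, -0.0, 0.08]
force: [-0.7, -0.2, -0.7]
grip_width: 0.0856
finger_force: 0.0
clock: 6.75
position: [0.4975, -0.161, 0.2321]
tool_rot: [3.141, -0.0, 0.081]
force: [0.6, -0.9, 0.3]
grip_width: 0.0856
finger_force: 0.0
[ 0.57767147 -0.15520699  0.37588656]
wrist red [(480, [245.9, 136.5], [235, 125, 22, 24]), (571, [541.1, 281.1], [518, 265, 42, 37]), (360, [527.9, 297.5], [514, 279, 31, 38])]
wrist org [(10288, [349.7, 298.1], [295, 245, 144, 126])]
side red [(49, [367.8, 157.6], [365, 148, 7, 19]), (62, [198.0, 169.3], [189, 167, 19, 5]), (55, [306.4, 225.7], [302, 222, 9, 8]), (100, [156.4, 295.8], [149, 286, 15, 22]), (112, [137.1, 319.0], [130, 308, 16, 21]), (36, [162.4, 322.7], [159, 320, 8, 6]), (187, [202.9, 373.1], [183, 365, 46, 19])]
side org [(255, [400.4, 76.5], [393, 39, 16, 79]), (70, [282.1, 117.0], [278, 112, 9, 12]), (2422, [391.3, 216.3], [357, 194, 70, 45])]
top red [(50, [331.4, 127.4], [328, 115, 8, 26]), (72, [121.1, 179.6], [117, 169, 9, 22]), (33, [173.5, 206.8], [173, 199, 2, 17])]
top org [(112, [350.7, 177.3], [341, 174, 20, 8])]
```

View pics/w3.png

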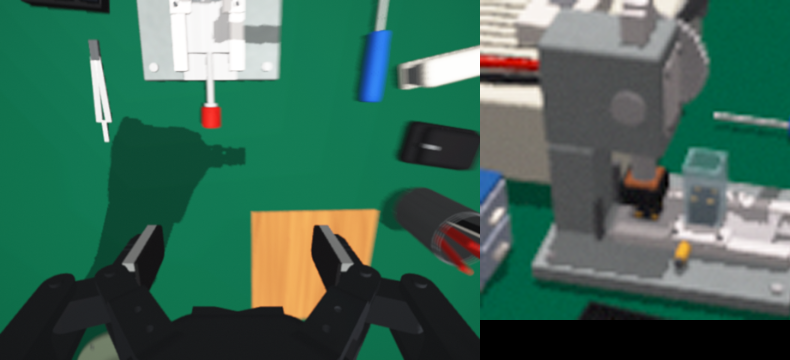

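A module with brass pads now sits under the contact head at about (645,212). The knob is home at wrist (210,115), and the second module is still in the magazine. Next I rise and turn -90° so the fingers are in front of and behind the lever bar.

```bash
python3 -c "
from workcell import bot
print(bot.observe()['qpos'])"
python3 -m crank '{"travel":[[0,-1,4],[0,-2,8],[0,-4,12],[0,-5,16],[0,-6,19]],"turn":[[0,0,-8],[0,0,-16],[0,0,-24],[0,0,-32],[0,0,-40]],"gripper":[0,0,0,0,0]}'
python3 -m crank '{"travel":[[1,-1,0],[3,-1.5,0],[5,-1.5,0],[7,-1.5,0],[9,-1.5,0]],"turn":[[0,0,-8],[0,0,-16],[0,0,-24],[0,0,-32],[0,0,-40]],"gripper":[0,0,0,0,0]}'
python3 -m crank '{"travel":[[1.5,0,0],[3,0,0],[4,0,0],[5,0,0],[5,0,0]],"turn":[[0,0,-5],[0,0,-10],[0,0,-10],[0,0,-10],[0,0,-10]],"gripper":[0,0,0,0,0]}'
cat > look.py <<'E'
import sys
from workcell import bot
from h import *
n=sys.argv[1];f=bot.grab_frame("wrist");np.savez(f"pics/{n}.npz",**f);cv2.imwrite(f"pics/{n}.png",f["pixels"][:,:,::-1])
print(bot.observe()['qpos'],-f["extrinsics"][:3,:3].T@f["extrinsics"][:3,3])
for b in blobs(f["pixels"],*ORG,None,100): print("org",b)
E
python3 look.py w4
```

```text
[ 0.30064914  0.36221874 -0.12876424  1.85975585  0.05804814  0.91845221
 -1.34809371]
clock: 7.4
position: [0.499, -0.2209, 0.4212]
tool_rot: [-3.141, -0.0, -0.624]
force: [-0.9, -0.4, -0.2]
grip_width: 0.0855
finger_force: 0.0
clock: 7.9
position: [0.5896, -0.2356, 0.4183]
tool_rot: [3.14, 0.001, -1.318]
force: [-0.5, -0.6, -0.1]
grip_width: 0.0851
finger_force: 0.0
clock: 8.4
position: [0.6401, -0.2343, 0.4174]
tool_rot: [3.138, -0.0, -1.489]
force: [0.4, 0.6, -0.1]
grip_width: 0.0854
finger_force: 0.0
[-0.11728381  0.59826253  0.73181451  1.16899799 -0.38511773  1.51044871
 -2.51406947] [ 0.64764934 -0.31446948  0.5612047 ]
org (12828, [463.6, 128.8], [400, 75, 133, 111], ((466.0, 130.0), (110.0, 132.0), 90.0))
org (1835, [252.0, 212.7], [240, 173, 25, 82], ((251.93002319335938, 213.50140380859375), (81.18376159667969, 23.315336227416992), 88.85424041748047))
```

View pics/w4.png

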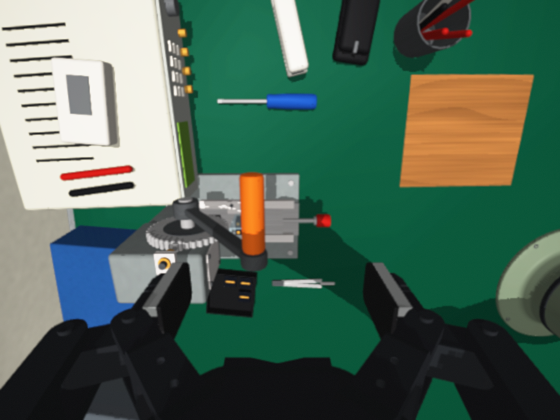

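The wrist view shows the grip bar at (252,213), parallel to image y, with the lever arm joining its far (left) end. Joint 7 is almost at its limit, so I'll use the equivalent half-turn grasp instead.

```bash

python3 -m crank '{"travel":[[0,0,0.5],[0,0,1],[0,0,1],[0,0,1],[0,0,1]],"turn":[[0,0,8],[0,0,16],[0,0,24],[0,0,32],[0,0,40]],"gripper":[0,0,0,0,0]}'
python3 -m crank '{"travel":[[0,0,0],[0,0,0],[0,0,0],[0,0,0],[0,0,0]],"turn":[[0,0,8],[0,0,16],[0,0,24],[0,0,32],[0,0,40]],"gripper":[0,0,0,0,0]}'
python3 -m crank '{"travel":[[0,0,0],[0,0,0],[0,0,0],[0,0,0],[0,0,0]],"turn":[[0,0,8],[0,0,16],[0,0,24],[0,0,32],[0,0,40]],"gripper":[0,0,0,0,0]}'
python3 -m crank '{"travel":[[0,0,0],[0,0,0],[0,0,0],[0,0,0],[0,0,0]],"turn":[[0,0,8],[0,0,16],[0,0,24],[0,0,32],[0,0,40]],"gripper":[0,0,0,0,0]}'
python3 -m crank '{"travel":[[0,0,0],[0,0,0],[0,0,0],[0,0,0],[0,0,0]],"turn":[[0,0,8],[0,0,16],[0,0,20],[0,0,20],[0,0,20]],"gripper":[0,0,0,0,0]}'
python3 look.py w5
python3 - <<'E'
from h import *
S=dict(np.load("pics/side0.npz"));T=dict(np.load("pics/top0.npz"));A=dict(np.load("pics/w4.npz"));B=dict(np.load("pics/w5.npz"))
b=[x for x in blobs(B["pixels"],*ORG,None,800) ];print([x[:3] for x in b])
for x in b: print(tri([ray(A,(252,213)),ray(B,x[1])]),tri([ray(A,(252,213)),ray(B,x[1]),ray(S,(282.1,117)),ray(T,(350.9,177.2))]))
E
```

```text
clock: 8.95
position: [0.638, -0.2361, 0.4297]
tool_rot: [-3.141, 0.0, -0.788]
force: [-0.9, -0.3, -0.7]
grip_width: 0.0856
finger_force: 0.0
clock: 9.45
position: [0.638, -0.236, 0.4298]
tool_rot: [-3.141, 0.0, -0.089]
force: [0.1, -0.8, 0.2]
grip_width: 0.0857
finger_force: 0.0
clock: 9.95
position: [0.638, -0.236, 0.4299]
tool_rot: [-3.142, -0.0, 0.609]
force: [-0.5, -0.5, 0.7]
grip_width: 0.0856
finger_force: 0.0
clock: 10.45
position: [0.6381, -0.236, 0.4299]
tool_rot: [3.141, 0.0, 1.307]
force: [-1.0, -0.5, 0.3]
grip_width: 0.0856
finger_force: 0.0
clock: 10.95
position: [0.6383, -0.236, 0.4299]
tool_rot: [3.141, 0.0, 1.648]
force: [-0.5, 0.3, 0.2]
grip_width: 0.0853
finger_force: 0.0
[ 0.24693728  0.50915703  0.03573494  1.12312943 -0.01738655  1.50947999
  0.35657317] [ 0.63268436 -0.15692312  0.57365884]
org (11053, [101.3, 168.3], [35, 117, 129, 104], ((98.99999237060547, 169.5), (101.67102813720703, 124.47019958496094), 87.87889862060547))
org (1737, [303.3, 197.3], [292, 159, 24, 78], ((303.4999694824219, 197.49996948242188), (22.999996185302734, 76.99998474121094), 0.0))
[(11053, [101.3, 168.3], [35, 117, 129, 104]), (1737, [303.3, 197.3], [292, 159, 24, 78])]
(array([ 0.61269126, -0.22671033,  0.45361269]), [np.float64(0.06231928694081675), np.float64(0.06231928694081677)]) (array([ 0.62351831, -0.21102247,  0.3869613 ]), [np.float64(0.051708484306990585), np.float64(0.08781391779737521), np.float64(0.047205102112781484), np.float64(0.020536852817337664)])
(array([ 0.66093939, -0.22931059,  0.3239941 ]), [np.float64(6.251604198927977e-05), np.float64(6.251604198928429e-05)]) (array([ 0.65950199, -0.22852953,  0.3299497 ]), [np.float64(0.0029633862575536335), np.float64(0.0012455511016637708), np.float64(0.00234650835019052), np.float64(0.0030342860609487636)])
```

View pics/w5.png

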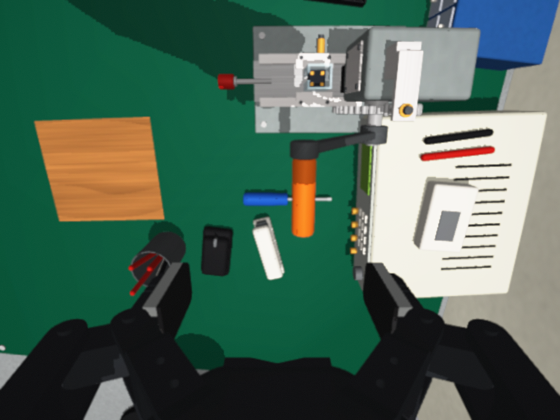

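The bar is at (303,197) in this view and triangulates to (0.661, -0.229, 0.324), which agrees with the text's height. Descending to pinch.

```bash

python3 -m crank '{"travel":[[1.2,0.2,-2],[2.3,0.5,-4.5],[2.3,0.5,-7.5],[2.3,0.5,-10.5],[2.3,0.5,-12.5]],"turn":[[0,0,0],[0,0,0],[0,0,0],[0,0,0],[0,0,0]],"gripper":[0,0,0,0,0]}'
python3 -m crank '{"travel":[[0,0,0],[0,0,0],[0,0,0],[0,0,0],[0,0,0]],"turn":[[0,0,0],[0,0,0],[0,0,0],[0,0,0],[0,0,0]],"gripper":[0.5,1,1,1,1]}' 30
python3 - <<'E'
import numpy as np
P=np.array([.661,-.229,.324]);y=.08;u=np.array([np.cos(y),np.sin(y),0]);
for q in np.array([.157,.314,.471,.55,.628,.72]):
    a=.95-q;d=-u*.17*(np.cos(a)-np.cos(.95))+np.array([0,0,.17*(np.sin(a)-np.sin(.95))]);print(q,np.round(d*100,2))
E
```

```text
clock: 11.5
position: [0.6612, -0.2305, 0.3025]
tool_rot: [-3.14, -0.001, 1.649]
force: [0.0, 0.0, 0.4]
grip_width: 0.0855
finger_force: 0.0
clock: 12.0
position: [0.6608, -0.2312, 0.3059]
tool_rot: [-3.14, 0.0, 1.65]
force: [-9.1, 2.8, 12.4]
grip_width: 0.0189
finger_force: 29.6
0.157 [-2.03 -0.16 -1.72]
0.314 [-3.78 -0.3  -3.73]
0.471 [-5.18 -0.42 -5.99]
0.55 [-5.75 -0.46 -7.21]
0.628 [-6.22 -0.5  -8.45]
0.72 [-6.64 -0.53 -9.95]
```

```bash

python3 -m crank '{"travel":[[-0.6,-0.05,-0.4],[-1.1,-0.09,-0.9],[-2,-0.16,-1.7],[-2.9,-0.23,-2.7],[-3.8,-0.3,-3.7]],"turn":[[0,0,0],[0,0,0],[0,0,0],[0,0,0],[0,0,0]],"gripper":[1,1,1,1,1]}'
python3 - <<'E'
from workcell import bot
import numpy as np
print(bot.observe()['position'],bot.observe()['finger_force'],bot.observe()['qpos'])
E
```

```text
clock: 12.5
position: [0.6254, -0.234, 0.2698]
tool_rot: [3.136, 0.002, 1.651]
force: [12.5, -1.7, 2.8]
grip_width: 0.0189
finger_force: 30.7
[ 0.62536174 -0.23397236  0.26975976] 30.70387065410614 [ 0.25816273  0.55602694  0.01806734  1.43853951 -0.01097981  1.1413
  0.35796633]
```

```bash

python3 -m crank '{"travel":[[-0.4,-0.03,-0.5],[-0.75,-0.06,-1.1],[-1.1,-0.09,-1.7],[-1.4,-0.12,-2.3],[-1.4,-0.12,-2.3]],"turn":[[0,0,0],[0,0,0],[0,0,0],[0,0,0],[0,0,0]],"gripper":[1,1,1,1,1]}'
python3 -m crank '{"travel":[[-0.3,-0.02,-0.6],[-0.5,-0.04,-1.1],[-0.8,-0.06,-1.8],[-1,-0.08,-2.4],[-1,-0.08,-2.4]],"turn":[[0,0,0],[0,0,0],[0,0,0],[0,0,0],[0,0,0]],"gripper":[1,1,1,1,1]}'
python3 look.py w6
python3 - <<'E'
from workcell import bot
from h import *
f=bot.grab_frame("side");np.savez("pics/side6.npz",**f)
print([b[:3] for b in blobs(f["pixels"],*ORG,(240,90,340,220),3)])
W=dict(np.load("pics/w6.npz"))["pixels"]
a=cv2.resize(W,(480,360));b=cv2.resize(f["pixels"][100:250,190:340],(310,310),interpolation=cv2.INTER_CUBIC)
im=np.zeros((360,790,3),np.uint8);im[:,:480]=a;im[:310,480:]=b
cv2.imwrite("pics/c6.png",im[:,:,::-1])
E
```

```text
clock: 13.0
position: [0.6102, -0.2352, 0.2454]
tool_rot: [3.14, 0.001, 1.65]
force: [2.5, -2.6, 0.4]
grip_width: 0.019
finger_force: 31.2
clock: 13.5
position: [0.5999, -0.2361, 0.2212]
tool_rot: [3.141, 0.001, 1.65]
force: [-1.1, -1.5, 2.3]
grip_width: 0.0192
finger_force: 32.2
[ 0.27372989  0.56304675  0.01404874  1.55644009 -0.00849702  1.0214776
  0.36950632] [ 0.59400152 -0.15699906  0.36491405]
org (320, [444.0, 61.8], [436, 44, 26, 36], ((448.1051330566406, 61.454872131347656), (21.659011840820312, 37.612308502197266), 6.519801616668701))
org (18372, [62.0, 202.8], [0, 124, 138, 151], ((67.52275848388672, 199.20635986328125), (149.40005493164062, 137.02781677246094), 89.23609924316406))
org (5422, [277.2, 284.6], [255, 219, 45, 137], ((277.0, 287.0), (136.0, 44.0), 90.0))
[(64, [301.0, 143.5], [297, 138, 8, 12]), (5, [243.8, 210.2], [243, 209, 3, 3])]
```

View pics/c6.png

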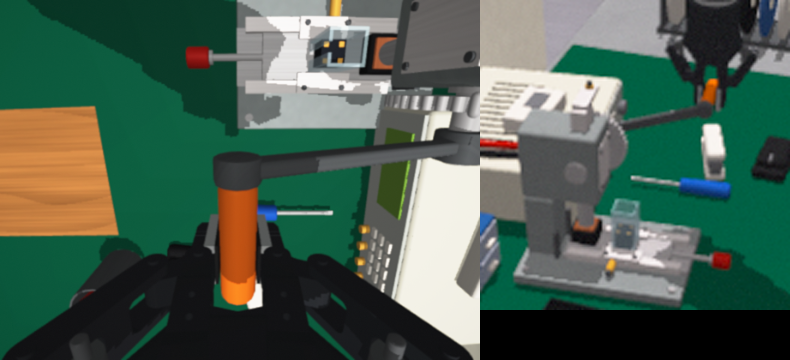

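The wrist view shows the bar pinched at its middle (240,245). The side crop shows the lever near level and the head down on the module at about (587,230). Now I check the angle and forces.

```bash

python3 -m crank '{"travel":[[0,0,0],[0,0,0],[0,0,0],[0,0,0],[0,0,0]],"turn":[[0,0,0],[0,0,0],[0,0,0],[0,0,0],[0,0,0]],"gripper":[1,1,1,1,1]}'
python3 - <<'E'
from h import *
from workcell import bot
print(bot.observe()['force'],bot.observe()['moment'])
S=dict(np.load("pics/side6.npz"));W=dict(np.load("pics/w6.npz"))
S0=dict(np.load("pics/side0.npz"))
u=np.array([np.cos(.08),np.sin(.08),0]);G=np.array([.661,-.229,.324]);piv=G+u*.17*np.cos(.95)-[0,0,.17*np.sin(.95)]
def cyl(f,uv,off):  # ray onto press-y plane at offset from bar centre
    n=np.array([-u[1],u[0],0]);o,d=ray(f,uv);p=o+d*(((G+n*off)-o)@n/(d@n));r=p-piv;return p,np.arctan2(r[2],-r@u),np.hypot(r[2],r@u)
for nm,f in (("t0",S0),("t6",S)):
    h=blobs(f["pixels"],*ORG,(260,100,320,160),20);print(nm,h[0][:3])
    for off in(0,.02,.03):print(off,cyl(f,h[0][1],off))
# bar centre by its axis in the wrist picture, z by known radius
for z in(.232,.236,.24,.244):
    p=plane(W,(277.5,290),z);r=p-piv;print(z,p,np.arctan2(r[2],-r@u),np.hypot(r[2],r@u))
E
```

```text
clock: 14.1
position: [0.6002, -0.2361, 0.2216]
tool_rot: [3.141, 0.001, 1.65]
force: [-0.7, -1.1, 7.2]
grip_width: 0.019
finger_force: 32.6
[-0.65949094 -1.11243378  7.20416766] [-0.21339764  0.0146291   0.05168209]
t0 (70, [282.1, 117.0], [278, 112, 9, 12])
0 (array([ 0.65816656, -0.22922716,  0.33183045]), np.float64(0.96259702985884), np.float64(0.1780369885348553))
0.02 (array([ 0.65256972, -0.20961169,  0.34175121]), np.float64(0.9752061855240912), np.float64(0.18848578970759833))
0.03 (array([ 0.6497713 , -0.19980396,  0.3467116 ]), np.float64(0.9810002263286267), np.float64(0.1937205184391499))
t6 (64, [301.0, 143.5], [297, 138, 8, 12])
0 (array([ 0.59946301, -0.23393349,  0.25180142]), np.float64(0.39030983862404794), np.float64(0.1736830494113723))
0.02 (array([ 0.59484876, -0.21423925,  0.26306172]), np.float64(0.44150413108600894), np.float64(0.18100253118420448))
0.03 (array([ 0.59254163, -0.20439213,  0.26869187]), np.float64(0.4655494135171843), np.float64(0.18482947613869946))
0.232 [ 0.60134017 -0.24588108  0.232     ] 0.282063454122951 0.16627485444544995
0.236 [ 0.60111931 -0.2432062   0.236     ] 0.30500020132906497 0.1674383829228624
0.24 [ 0.60089846 -0.24053133  0.24      ] 0.32760867179647896 0.1686887578125805
0.244 [ 0.6006776  -0.23785646  0.244     ] 0.34987326147000763 0.17002406309237716
```

All estimates put the lever at 0.60–0.62 rad. A small nudge centres it, then I hand in.

```bash

python3 -m crank '{"travel":[[-0.05,0,-0.1],[-0.08,0,-0.2],[-0.08,0,-0.2],[-0.08,0,-0.2],[-0.08,0,-0.2]],"turn":[[0,0,0],[0,0,0],[0,0,0],[0,0,0],[0,0,0]],"gripper":[1,1,1,1,1]}'
python3 -m crank '{"travel":[[0,0,0],[0,0,0],[0,0,0],[0,0,0],[0,0,0]],"turn":[[0,0,0],[0,0,0],[0,0,0],[0,0,0],[0,0,0]],"gripper":[1,1,1,1,1]}'
python3 -c "
from workcell import bot
print(bot.job_done())"
```

```text
clock: 14.6
position: [0.5996, -0.2362, 0.2198]
tool_rot: [3.14, 0.001, 1.65]
force: [-1.5, -1.8, 8.9]
grip_width: 0.019
finger_force: 32.9
clock: 15.1
position: [0.5997, -0.2362, 0.2198]
tool_rot: [3.14, 0.001, 1.65]
force: [-0.6, -1.9, 9.5]
grip_width: 0.0188
finger_force: 32.9
the job is handed in; nothing more can be done
None
```

I handed the job in at 15.1 s: module_1 is loaded under the contact head with the slide home, and the fingers are holding the lever at about 0.62 rad (fourth click); the hand-in gave no verdict.

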